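# Level the jar shelf on the market counter

## Robot

A 6-joint arm with a two-finger parallel gripper is mounted at the origin on the work surface. World frame = base frame: x ahead of the robot, y to its left, z up, the work surface at z = 0. Lengths are in m, angles in rad, forces in N, time in s.
With the tool pointing down it reaches from about 0.35 to 0.85 m from the base axis. Payload 8.1 kg.
Tool frame: the origin (TCP) lies midway between the tips of the shut fingers; the grasp point (between the pads) lies 19 mm behind it; z points along the fingers, y is the direction in which the jaws open and shut (so a half turn about z gives the same grasp; the last joint's range is limited). The gripper opens to 85 mm and grips with 20 to 120 N. Pads are 22 mm wide; open, the fingers measure 114 mm over their backs; the gripper's body (76 mm by 85 mm) begins 54 mm behind the grasp point. The pads swing forward as they close: fully open they stand 13 mm farther back than shut.
Start: joints at [-1.241, 0.13, 1.488, -0, 1.523, -0.085], TCP at [0.242, -0.549, 0.231] pointing down, gripper open.
Joint ranges: [-2.96, 2.96], [-0.89, 2.26], [0.02, 2.5], [-1.34, 4.48], [0, 2.73], [-2.66, 2.66]. Speed limits (rad/s): [2.39, 2.39, 2.79, 3.14, 3.14, 3.14].

## Interface

Orientations are given as a rotation vector (axis times angle).
In Python, from workcell import r gives the robot as it stands.
- The arm moves only by the tool step_arm, never from a script. Its argument "plan" is one flat list of numbers, 4 for each row, row after row: the shift along the tool's x, y, z in m, then the turn about the tool's z in rad. In form: [tx, ty, tz, turn, tx, ty, tz, turn, ...]. A call has 1 to 5 rows; each row is the pose to reach, as a shift and turn from the pose commanded when the call began, along the tool's axes at that moment; what a row does not reach only later rows make up. A row lasts 1/8 s, in which the tool goes at most 62.5 mm and 10.7 degrees, less where a joint would pass 70% of its speed; a pose out of reach is approached as far as the arm can. A call with a gripper value outside its range is refused whole. "jaw" is the closure in counts, from 0 (fully open) to 255 (shut), set as the call begins (left out, the last holds). The fingers move at their own pace and stop on an object; the grip force is fixed at half the most. Time passes only in rows, so rows that repeat a pose let the fingers close. It gives the time, the measured TCP pose, the force and the opening at its end, in the units of the state.
- r.state(): the state, without advancing time (a new reading comes with each control period).
- r.camera(name): name is "side" or "top"; returns a dict with "image" (400x640x3 uint8, red, green, blue), "intrinsics" (3x3 intrinsics, pixels), "dist_coeffs" ([k1, k2, p1, p2, k3] as OpenCV has them; the pictures are not rectified), "R" (3x3) and "t" (3): a world point X has camera coordinates R X + t. Camera axes: x right, y down, z forward; pixel columns grow to the right and rows downward; lengths in m; the calibration is good to about 2 mm. A picture is of the moment at which its call begins. There is no depth.
- r.finish_job(): hands the job in, once; it reports no verdict.
Trained networks look in a picture, given as the dict that the camera call returned (one of the last four; its "shot" number tells which), for a name from the list of things; names that differ only in an ending like _2 or _b are one class to them, and where a whole thing is asked for, a point or a joint stands for the part that bears it (a point fixed in the world has none). Each returns a list of dicts, best first, with "p" (0 to 1); they miss things now and then, are a little off and sometimes report something else, mostly with a low value. They report only what shows in the picture. A call takes as long as a camera call. They do not tell look-alikes from the thing itself.
- r.look_for(thing, picture): "uv" ([column, row] in pixels, amid what is visible of it).
The state is a dict: "time": time; "q": joint angles; "qvel": joint speeds; "joint_torque": joint torques, N m; "ee_pos": TCP position; "orientation": TCP orientation; "wrist_force": force on the tool from outside, world axes, zero at the start; "wrist_torque": the same for the moment, N m; "opening": finger opening in m.
Only numpy, scipy, OpenCV 4.12 (cv2) and the standard library are available. Lean on these libraries where they do the work, as an engineer would, in place of code of your own. Each camera call takes 0.05 s, during which the arm holds its last target.

## Task

Lift the spirit level by its black grip rail and set it on the bare wooden part of the little display shelf, lying along the shelf's length, and let go so that its bubble runs off centre. Then turn the black wing knob of the shelf's levelling foot until the bubble rests between the two black lines, and finally push the level down against the shelf from above its grip rail with about 10 N and keep pushing: the program finishes while pressing, with the bubble still between the lines. Leave the jars alone.

Things in the scene. Friction and masses are not known exactly. Their poses are not given: they have to be found in the camera images.
- level: spirit level, loose, about 0.47 kg: blue block 170 x 56 x 24 mm (x, y, z) with a black grip rail above its middle and a green vial with a white bubble let into its top near its -y edge. Origin at the centre of its underside, x along its length, z up. At the start it stands on the counter
- level_grip (a point): centre of the level's black grip rail, 56 mm above the level's underside; axes as the level's. The rail is a bar 100 mm long (along x), 14 mm wide (y) and 14 mm high (its top 7 mm above this point, 63 mm above the underside) on two posts at 44 mm either side of this point; between the posts, below the rail, there is 25 mm of free height above the block. The vial reaches up to 28 mm above the underside. Grip it across y
- bubble (a joint): position of the white bubble (16 mm long) in the vial, in m along the level's x axis, 0 at the middle, at most 0.018 either way. It moves towards the higher end, 0.8 m per rad of slope of the level along its x axis (8 mm per 0.01 rad), and takes about 2 s to come to rest. The inner edges of the two black lines are 22 mm apart, so the bubble lies between them within +-0.003
- shelf: wooden deck of the display shelf, 130 x 360 x 10 mm, its top about 80 mm above the counter, long along its own y axis, z up. It tips about a hinge bar under its +y end, where its origin lies (10 mm from the deck's +y end, 9 mm below its top); its -y end rests on the levelling foot and is low at the start (by 0.008 to 0.020 rad). Fixed to the counter through its legs, with its place and yaw varying
- shelf_spot (a point): a point on the deck's top surface, mid-width, where the level's middle best goes: 120 mm from the deck's +y end, 190 mm from the knob's axis. Axes as the shelf's: the level must lie with its x axis along this y axis, either way round
- knob_grip (a point): middle of the black wing grip of the levelling foot near the deck's -y end: a flat bar 56 mm long (along this point's x axis), 13 mm thick (y) and 34 mm high; the point is on the turning axis, 116 mm above the counter, 16 mm below the grip's top and about 40 mm above the deck. z up; turns with the knob. One end of the bar has a red mark on top
- foot_knob (a joint): angle of the levelling knob in rad, growing clockwise seen from above, range -0.6 to 2.4, starting near 0. It stands on a screw that rises from the foot through the deck; clockwise raises the shelf's knob end by 0.014 rad of slope per rad of knob (the deck rides up the screw, the knob itself stays at its height), which moves the bubble 11 mm per rad towards the knob end. It starts about 0.6 to 1.4 rad short of level, stiff (about 0.15 N m), and stays where it is left
- jar_a: bystander: glass jar with a white lid, 58 mm across, 68 mm high; origin at the centre of its underside
- jar_b: bystander: glass jar with a white lid, 58 mm across, 68 mm high; origin at the centre of its underside
- jar_c: bystander: glass jar with a white lid, 58 mm across, 68 mm high; origin at the centre of its underside
Not all that is in view belongs to the job. Of the things like the level, leave any that is orange; of the rest the larger one is meant.

How it is judged:
On the way, in this order (a step that is already met when the one before it is completed fails the run):
1. the level is lifted clear of the counter by the gripper (height (world z) of level above 0.05 m and contact force between the fingers and level above 1 N and not (contact force between level and shelf above 0.2 N)), for 0.2 s.
2. the level stands flat on the shelf, along its length, let go, with its bubble off centre (contact force between level and shelf above 1 N and angle between the x axis of level_grip and the y axis of shelf_spot, either way round below 0.25 rad and angle between the z axis of level_grip and the z axis of shelf_spot, either way round below 0.006 rad and not (contact force between the fingers and level above 0.5 N) and (value of joint bubble above 0.0045 m or value of joint bubble below -0.0045 m)), for 0.2 s.
3. with the level standing on the shelf, the foot has been turned until the bubble rests between the lines (contact force between level and shelf above 1 N and angle between the x axis of level_grip and the y axis of shelf_spot, either way round below 0.25 rad and angle between the z axis of level_grip and the z axis of shelf_spot, either way round below 0.006 rad and value of joint bubble between -0.003 and 0.003 m and velocity of joint bubble between -0.003 and 0.003 m/s), for 0.4 s.
At the end, for the whole second after the job is handed in: the robot is pressing the level onto the shelf: contact force between level and shelf 9 to 40 N (the level weighs about 4.6 N itself); the level flat on the deck, along its length within 0.25 rad, its middle within 100 mm of the marked spot; the bubble within 3 mm of the middle of the vial (angle between the x axis of level_grip and the y axis of shelf_spot, either way round below 0.25 rad and angle between the z axis of level_grip and the z axis of shelf_spot, either way round below 0.006 rad and value of joint bubble between -0.003 and 0.003 m and contact force between level and shelf between 9 and 40 N and contact force between any of the fingers, the arm and level above 3 N and horizontal distance between level_grip and shelf_spot below 0.1 m); the arm keeps its last pose, push and grip.
It fails at once if a jar is pushed away or knocked over (distance of any of jar_a, jar_b, jar_c from where it was at the start of the episode above 0.02 m or angle between any of jar_a, jar_b, jar_c's own z axis and vertical above 0.3 rad).
It also fails if it takes over 59 s, if anything falls off the work surface, if the arm or the gripper's body presses on something with over 40 N, if the wrist force passes 120 N, or if a joint passes its speed limit or range.

## Working session

There is one attempt and no reset: what is moved stays moved. The work goes in short steps, Python scripts to look and compute and a tool call to move; the robot and the scene stay as the last step left them, time stands still between calls to the robot, and variables do not carry over. Pictures are saved under pics/ and viewed, and the job is handed in when it is done.

Besides the shell and the picture viewer there is one more tool, called after ">>>" as a command line: name --argument value ..., lists and objects as JSON in quotes. step_arm: Moves the arm, as the interface text tells. Its arguments: {"type":"object","properties":{"plan":{"type":"array"},"jaw":{"type":"number"}},"required":["plan"]}

```bash
mkdir -p pics; ls; cat > h.py <<'E'
import numpy as np, cv2
from workcell import r
from scipy.spatial.transform import Rotation as Ro
def snap(name,fn):
    c=r.camera(name); cv2.imwrite('pics/'+fn,c['image'][:,:,::-1]); return c
def ray(c,uv):
    p=cv2.undistortPoints(np.array([[uv]],float),np.array(c['intrinsics']),np.array(c['dist_coeffs']))[0,0]
    R=np.array(c['R']);t=np.array(c['t']); o=-R.T@t; d=R.T@np.array([p[0],p[1],1]); return o,d
def onz(c,uv,z):
    o,d=ray(c,uv); return o+d*(z-o[2])/d[2]
def proj(c,X):
    R=np.array(c['R']);t=np.array(c['t'])
    return cv2.projectPoints(np.array(X,float).reshape(-1,3),cv2.Rodrigues(R)[0],t,np.array(c['intrinsics']),np.array(c['dist_coeffs']))[0][:,0]
def tri(c1,u1,c2,u2):
    o1,d1=ray(c1,u1);o2,d2=ray(c2,u2)
    A=np.stack([d1,-d2],1); s=np.linalg.lstsq(A,o2-o1,rcond=None)[0]
    a=o1+d1*s[0];b=o2+d2*s[1]; return (a+b)/2,np.linalg.norm(a-b)
E
python3 - <<'E'
from h import *
ct=snap('top','t0.png'); cs=snap('side','s0.png')
for c in (ct,cs):
    print((-np.array(c['R']).T@c['t']).round(3))
    for n in ['level','level_grip','shelf','knob_grip','bubble','jar_a']:
        print(n,[(np.round(d['uv']),round(d['p'],2)) for d in r.look_for(n,c)])
print(r.state())
E
```

```text
pics
[0.235 0.126 1.336]
level [(array([194., 229.]), 0.66), (array([258., 308.]), 0.65)]
level_grip [(array([194., 225.]), 0.88), (array([259., 305.]), 0.81), (array([243., 218.]), 0.57)]
shelf [(array([394., 186.]), 0.86)]
knob_grip [(array([449., 181.]), 0.73)]
bubble []
jar_a [(array([246., 148.]), 0.66), (array([351., 120.]), 0.58), (array([396., 188.]), 0.32)]
[0.348 0.963 0.584]
level [(array([304., 287.]), 0.87), (array([292., 343.]), 0.84), (array([420., 289.]), 0.72)]
level_grip [(array([302., 285.]), 0.83), (array([295., 340.]), 0.75), (array([419., 290.]), 0.61)]
shelf [(array([315., 183.]), 0.58), (array([242., 199.]), 0.27)]
knob_grip [(array([324., 149.]), 0.47)]
bubble []
jar_a [(array([241., 196.]), 0.95), (array([255., 175.]), 0.81)]
{'time': 0.7, 'q': array([-1.24139235e+00,  1.30350434e-01,  1.48819794e+00, -1.41328058e-05,
        1.52296349e+00, -8.53781456e-02]), 'qvel': array([-0.00031375, -0.00039535,  0.00126545, -0.00010154,  0.00034003,
        0.00083058]), 'joint_torque': array([-1.87797370e-03, -5.69148946e+01, -5.00750864e+01, -4.23362344e-04,
        1.26241241e-03, -2.26709795e-05]), 'ee_pos': array([ 0.24182933, -0.5491316 ,  0.23132299]), 'orientation': array([ 3.07419249e+00,  6.46861887e-01, -6.56394894e-06]), 'wrist_force': array([-0.36473412, -0.19078562,  0.00847475]), 'wrist_torque': array([-0.03349017, -0.01928881,  0.03467363]), 'opening': 0.08552951989819746}
```

View pics/t0.png

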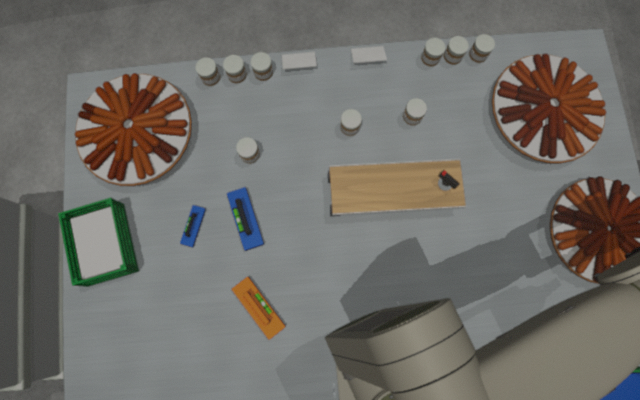

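View pics/s0.png

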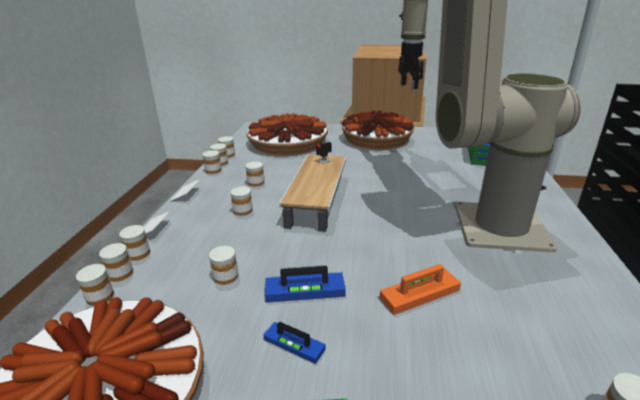

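```bash
python3 - <<'E'
import cv2
i=cv2.imread('pics/t0.png'); cv2.imwrite('pics/t0a.png',cv2.resize(i[170:340,150:310],None,fx=3.5,fy=3.5,interpolation=2))
cv2.imwrite('pics/t0b.png',cv2.resize(i[90:270,310:510],None,fx=3.3,fy=3.3,interpolation=2))
E
```

```text
(no output)
```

View pics/t0a.png

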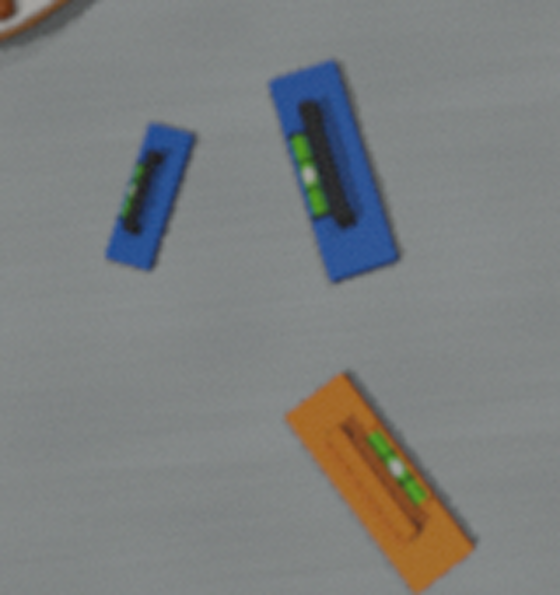

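View pics/t0b.png

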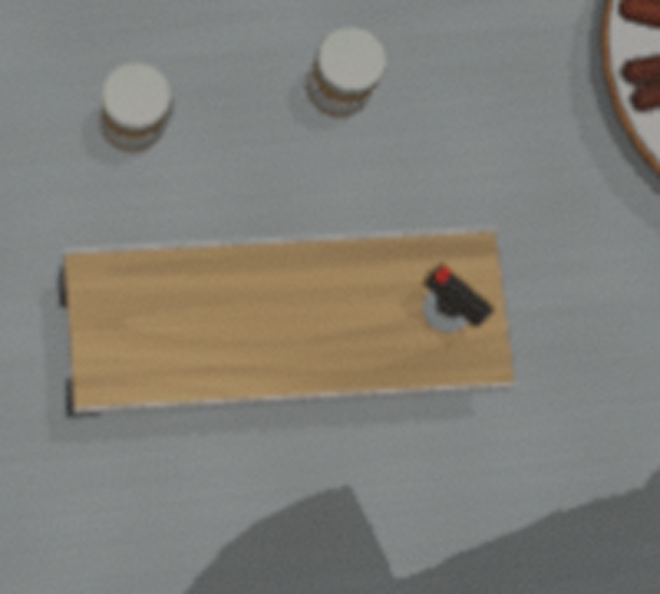

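```bash
cat > m.py <<'E'
from h import *
import pickle
ct=r.camera('top');cs=r.camera('side');pickle.dump((ct,cs),open('c0.pkl','wb'))
def A(p):return np.array(p)/3.5+[150,170]-0.5*(1-1/3.5)
def B(p):return np.array(p)/3.3+[310,90]-0.5*(1-1/3.3)
L=np.array([onz(ct,A(p),0.024) for p in [(270,85),(337,61),(400,258),(335,282)]]);print(L.round(4));c=L.mean(0)
print('centre',c,'len',np.linalg.norm(L[0]-L[3]),np.linalg.norm(L[1]-L[2]),np.linalg.norm(L[0]-L[1]))
d=(L[3]+L[2]-L[0]-L[1]);print('ang',np.arctan2(d[1],d[0]))
print('bub',onz(ct,A((309,175)),0.026), 'rail',onz(ct,A((327,163)),.063), [onz(ct,A(p),.063) for p in [(309,105),(347,222)]])
print('tri rail',tri(ct,(243.5,217),cs,(304,269)))
D=np.array([onz(ct,B(p),0.08) for p in [(65,255),(497,232),(512,382),(75,407)]]);print(D.round(4))
print('len',np.linalg.norm(D[0]-D[1]),np.linalg.norm(D[3]-D[2]),np.linalg.norm(D[0]-D[3]))
d=(D[0]+D[3]-D[1]-D[2]);yaw=np.arctan2(d[1],d[0]);print('shelf y ang',yaw)
print('knob ends',[onz(ct,B(p),.132) for p in [(440,275),(481,312)]],'mid',onz(ct,B((459,295)),.132))
u=d/np.linalg.norm(d);c=D.mean(0);print('deck c',c,'spot',c+u*.06,'knob pred',c-u*.13)
for z in (0.06,): print([onz(ct,p,.068) for p in [(247,145),(351,117),(416,107)]])
E
python3 m.py
```

```text
[[0.5568 0.3643 0.024 ]
 [0.5713 0.3097 0.024 ]
 [0.4089 0.2707 0.024 ]
 [0.395  0.3226 0.024 ]]
centre [0.48301226 0.31681866 0.024     ] len 0.1671081893425337 0.1669140315770686 0.0565205582979759
ang -2.8976088124572206
bub [0.4808337  0.33724034 0.026     ] rail [0.48186885 0.31692178 0.063     ] [array([0.52853118, 0.3279696 , 0.063     ]), array([0.43497723, 0.30461664, 0.063     ])]
tri rail (array([0.48266477, 0.3168444 , 0.05776937]), np.float64(0.003997710576296861))
[[ 0.5909  0.0741  0.08  ]
 [ 0.5768 -0.2829  0.08  ]
 [ 0.4507 -0.2752  0.08  ]
 [ 0.4645  0.0787  0.08  ]]
len 0.357334631029515 0.35422162061380913 0.12643029409077763
shelf y ang 1.5314527769300361
knob ends [array([ 0.53203648, -0.21521426,  0.132     ]), array([ 0.49934043, -0.24300234,  0.132     ])] mid [ 0.51456627 -0.22775776  0.132     ]
deck c [ 0.52072625 -0.10132682  0.08      ] spot [ 0.52308626 -0.04137325  0.08      ] knob pred [ 0.51561291 -0.23122622  0.08      ]
[array([0.67881121, 0.29324279, 0.068     ]), array([ 0.73254867, -0.00086807,  0.068     ]), array([ 0.74549378, -0.18654596,  0.068     ])]
```

```bash
cat >> h.py <<'E'
def go(x,y,z,yaw,n=1,ref=None):
    "tool-frame shift from measured pose to world target, tool vertical"
    s=r.state(); R=Ro.from_rotvec(s['orientation']).as_matrix()
    d=R.T@(np.array([x,y,z])-s['ee_pos']); y0=np.arctan2(R[1,0],R[0,0])
    t=-(yaw-y0); t=(t+np.pi)%(2*np.pi)-np.pi
    print('t',round(s['time'],2),'pos',s['ee_pos'].round(4),'yaw',round(y0,3),'tilt',np.arccos(-R[2,2]).round(4),'F',s['wrist_force'].round(2),'T',s['wrist_torque'].round(3),'open',round(s['opening'],4))
    print('shift',d.round(4),'turn',round(t,3),'rows',np.ceil(np.linalg.norm(d)/.0625),np.ceil(abs(t)/.186))
E
python3 -c "
from h import *
go(.46,-.1,.23,.244)"
```

```text
t 0.8 pos [ 0.2418 -0.5491  0.2313] yaw 0.415 tilt 0.0001 F [-0.31  0.79  0.41] T [ 0.02  -0.019  0.009] open 0.0852
shift [ 0.3807 -0.3231  0.0013] turn 0.171 rows 8.0 1.0
```

>>> step_arm --plan '[0.047, -0.04, 0, 0.04, 0.094, -0.08, 0, 0.08, 0.141, -0.12, 0, 0.12, 0.188, -0.16, 0, 0.15, 0.235, -0.2, 0, 0.171]' --jaw 0

```text
time: 1.42
ee_pos: [0.3769, -0.2696, 0.2316]
orientation: [3.118, 0.38, 0.001]
wrist_force: [1.3, -0.2, 0.1]
opening: 0.0853
```

```bash
python3 -c "
from h import *
go(.4825,.317,.2,.244)"
```

```text
t 1.43 pos [ 0.3769 -0.2696  0.2316] yaw 0.243 tilt 0.001 F [ 1.33 -0.22  0.11] T [-0.053 -0.013  0.002] open 0.0853
shift [ 0.2434 -0.5441  0.0313] turn -0.001 rows 10.0 1.0
```

>>> step_arm --plan '[0.024, -0.054, 0, 0, 0.048, -0.108, 0, 0, 0.072, -0.162, 0, 0, 0.096, -0.216, 0, 0, 0.12, -0.27, 0.01, 0]'

```text
time: 2.05
ee_pos: [0.4283, 0.0215, 0.2225]
orientation: [3.118, 0.382, 0.005]
wrist_force: [1.3, -0.8, -0.1]
opening: 0.0849
```

>>> step_arm --plan '[0.024, -0.054, 0, 0, 0.048, -0.108, 0, 0, 0.072, -0.162, 0.01, 0, 0.096, -0.216, 0.02, 0, 0.12, -0.27, 0.02, 0]'

```text
time: 2.68
ee_pos: [0.4784, 0.3124, 0.2004]
orientation: [3.118, 0.382, -0.001]
wrist_force: [1.3, -0.3, 0.6]
opening: 0.0857
```

```bash
python3 -c "
from h import *
go(.4825,.317,.040,.244)"
```

```text
t 2.67 pos [0.4784 0.3124 0.2004] yaw 0.244 tilt 0.0011 F [ 1.27 -0.28  0.57] T [ 0.044 -0.018 -0.006] open 0.0857
shift [ 0.0052 -0.0035  0.1604] turn 0.0 rows 3.0 1.0
```

>>> step_arm --plan '[0.005, -0.003, 0.04, 0, 0.005, -0.003, 0.08, 0, 0.005, -0.003, 0.12, 0, 0.005, -0.003, 0.145, 0, 0.005, -0.003, 0.16, 0]'

```text
time: 3.3
ee_pos: [0.4822, 0.3143, 0.0397]
orientation: [3.118, 0.382, -0.003]
wrist_force: [-0.5, -1.1, 0.3]
opening: 0.0852
```

```bash
python3 -c "
from h import *
go(.4825,.317,.040,.244)
snap('side','s1.png')"
```

```text
t 3.3 pos [0.4822 0.3143 0.0397] yaw 0.244 tilt 0.002 F [-0.53 -1.06  0.26] T [-0.033 -0.026  0.025] open 0.0852
shift [ 0.001  -0.0025 -0.0003] turn -0.0 rows 1.0 1.0
```

View pics/s1.png

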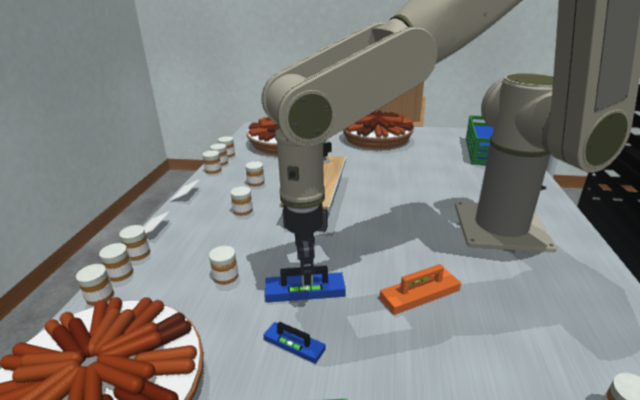

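The gripper straddles the rail of the large blue level at about (305, 275). I'll close the jaws.

>>> step_arm --plan '[0, -0.0025, 0, 0, 0, -0.0025, 0, 0, 0, -0.0025, 0, 0, 0, -0.0025, 0, 0, 0, -0.0025, 0, 0]' --jaw 255

```text
time: 3.98
ee_pos: [0.4828, 0.3176, 0.042]
orientation: [-3.117, -0.382, -0.002]
wrist_force: [-0.6, 1.8, 3.8]
opening: 0.0125
```

>>> step_arm --plan '[0, 0, 0, 0, 0, 0, 0, 0]'

```text
time: 4.22
ee_pos: [0.4828, 0.3176, 0.042]
orientation: [-3.117, -0.382, -0.002]
wrist_force: [-1.3, 2.6, 5.5]
opening: 0.0127
```

```bash
python3 -c "
from h import *
go(.4825,.317,.2,.244)"
```

```text
t 4.22 pos [0.4828 0.3176 0.042 ] yaw 0.244 tilt 0.0013 F [-1.29  2.56  5.5 ] T [0.302 0.127 0.019] open 0.0127
shift [-0.0003  0.0005 -0.158 ] turn -0.0 rows 3.0 1.0
```

>>> step_arm --plan '[0, 0, -0.03, 0, 0, 0, -0.07, 0, 0, 0, -0.11, 0, 0, 0, -0.15, 0, 0, 0, -0.17, 0]'

```text
time: 4.85
ee_pos: [0.4828, 0.3171, 0.2128]
orientation: [-3.118, -0.382, -0.002]
wrist_force: [-1.3, 0.1, -4.4]
opening: 0.0128
```

```bash
python3 -c "
from h import *
go(.523,-.041,.2,1.531)
snap('side','s2.png')"
```

```text
t 4.85 pos [0.4828 0.3171 0.2128] yaw 0.244 tilt 0.0013 F [-1.28  0.1  -4.42] T [-0.004 -0.016  0.039] open 0.0128
shift [-0.0473  0.3572  0.0127] turn -1.287 rows 6.0 7.0
```

View pics/s2.png

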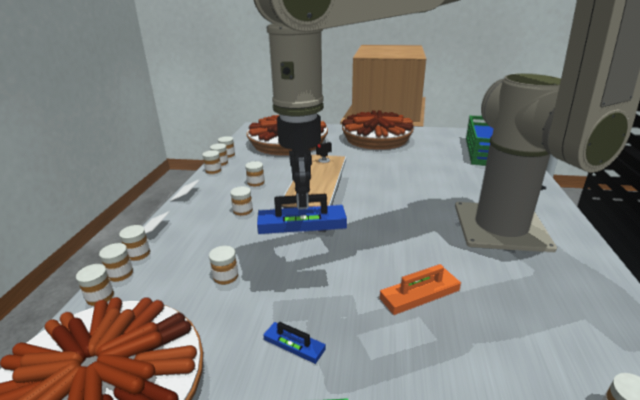

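>>> step_arm --plan '[-0.005, 0.036, 0, -0.13, -0.01, 0.072, 0, -0.26, -0.014, 0.107, 0, -0.39, -0.019, 0.143, 0, -0.52, -0.024, 0.179, 0, -0.65]'

```text
time: 5.52
ee_pos: [0.5011, 0.1361, 0.2087]
orientation: [-2.829, -1.363, 0.006]
wrist_force: [0.1, 0.6, -4.0]
opening: 0.0127
```

```bash
python3 -c "
from h import *
go(.523,-.041,.2,1.531)"
```

```text
t 5.53 pos [0.5011 0.1361 0.2087] yaw 0.898 tilt 0.0037 F [ 0.14  0.59 -4.02] T [-0.032 -0.084  0.026] open 0.0127
shift [-0.1249  0.1275  0.0088] turn -0.633 rows 3.0 4.0
```

>>> step_arm --plan '[-0.03, 0.03, 0, -0.16, -0.06, 0.062, 0, -0.32, -0.095, 0.095, 0, -0.48, -0.125, 0.127, 0.0, -0.633, -0.125, 0.127, 0.005, -0.633]'

```text
time: 6.15
ee_pos: [0.5223, -0.0423, 0.2043]
orientation: [-2.271, -2.169, 0.004]
wrist_force: [-0.1, 0.4, -4.7]
opening: 0.0125
```

```bash
python3 -c "
from h import *
go(.523,-.041,.125,1.531)
snap('top','t3.png');snap('side','s3.png')"
```

```text
t 6.15 pos [ 0.5223 -0.0423  0.2043] yaw 1.525 tilt 0.0026 F [-0.08  0.39 -4.65] T [ 0.034  0.007 -0.013] open 0.0125
shift [0.0014 0.0008 0.0793] turn -0.006 rows 2.0 1.0
```

View pics/t3.png

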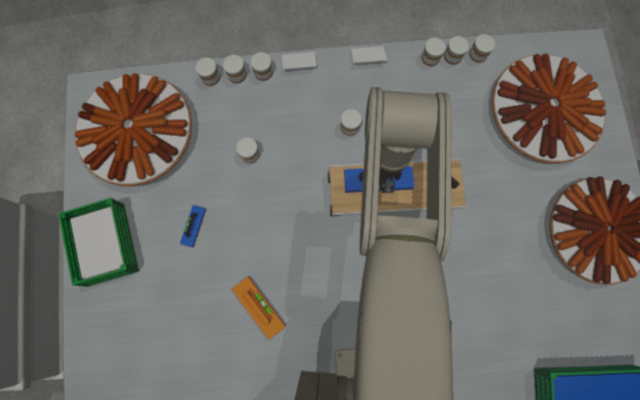

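View pics/s3.png

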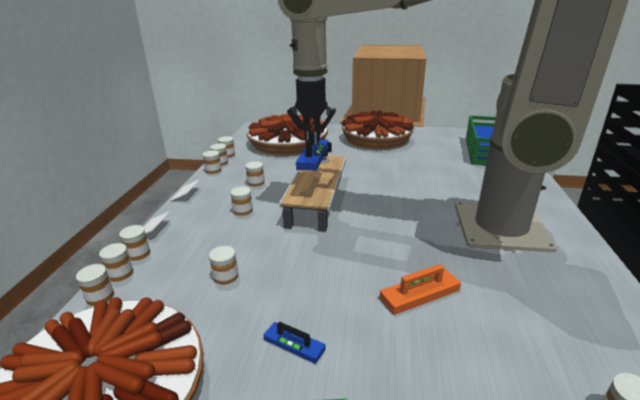

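>>> step_arm --plan '[0.001, 0.001, 0.02, 0, 0.001, 0.001, 0.04, 0, 0.001, 0.001, 0.06, 0, 0.001, 0.001, 0.072, 0, 0.001, 0.001, 0.076, 0]'

```text
time: 6.88
ee_pos: [0.5231, -0.0376, 0.1287]
orientation: [-2.268, -2.172, 0.002]
wrist_force: [-0.0, 0.0, -3.6]
opening: 0.0129
```

>>> step_arm --plan '[0, 0, 0.002, 0, 0, 0, 0.003, 0]'

```text
time: 7.12
ee_pos: [0.5246, -0.0384, 0.128]
orientation: [2.269, 2.171, 0.001]
wrist_force: [-0.1, -0.1, -3.7]
opening: 0.0127
```

```bash
python3 -c "
from h import *
go(.523,-.041,.122,1.531)"
```

```text
t 7.12 pos [ 0.5246 -0.0384  0.128 ] yaw 1.527 tilt 0.0013 F [-0.08 -0.13 -3.68] T [0.057 0.007 0.047] open 0.0127
shift [-0.0026 -0.0015  0.006 ] turn -0.004 rows 1.0 1.0
```

>>> step_arm --plan '[0, 0, 0.002, 0, 0, 0, 0.003, 0]'

```text
time: 7.38
ee_pos: [0.5242, -0.0385, 0.1245]
orientation: [2.27, 2.172, 0.0]
wrist_force: [0.9, 0.3, -4.5]
opening: 0.0126
```

>>> step_arm --plan '[0, 0, 0.002, 0, 0, 0, 0.003, 0]'

```text
time: 7.62
ee_pos: [0.5239, -0.0384, 0.1211]
orientation: [-2.27, -2.172, 0.0]
wrist_force: [-0.1, -0.2, -3.7]
opening: 0.0126
```

>>> step_arm --plan '[0, 0, 0.0015, 0, 0, 0, 0.0015, 0]'

```text
time: 7.88
ee_pos: [0.524, -0.0384, 0.1198]
orientation: [-2.27, -2.172, -0.0]
wrist_force: [-0.5, 0.4, -4.6]
opening: 0.0128
```

>>> step_arm --plan '[0, 0, 0.0015, 0, 0, 0, 0.0015, 0]'

```text
time: 8.12
ee_pos: [0.5243, -0.0387, 0.1188]
orientation: [2.269, 2.171, 0.0]
wrist_force: [-2.1, -1.7, -0.5]
opening: 0.0125
```

Contact begins. A little lower, then release.

>>> step_arm --plan '[0, 0, 0.0005, 0, 0, 0, 0.0005, 0]'

```text
time: 8.38
ee_pos: [0.5243, -0.0389, 0.1184]
orientation: [2.269, 2.171, -0.0]
wrist_force: [-2.6, -4.9, 3.2]
opening: 0.0123
```

>>> step_arm --plan '[0, 0, 0, 0, 0, 0, 0, 0, 0, 0, 0, 0, 0, 0, 0, 0]' --jaw 0

```text
time: 8.88
ee_pos: [0.524, -0.0383, 0.1177]
orientation: [-2.27, -2.172, -0.0]
wrist_force: [0.8, 0.3, 0.4]
opening: 0.0835
```

```bash
python3 -c "
from h import *
go(.4,-.041,.22,1.531)
snap('side','s4.png')"
```

```text
t 8.88 pos [ 0.524  -0.0383  0.1177] yaw 1.527 tilt 0.0001 F [0.78 0.34 0.35] T [-0.017 -0.038 -0.015] open 0.0835
shift [-0.0081 -0.1238 -0.1023] turn -0.004 rows 3.0 1.0
```

View pics/s4.png

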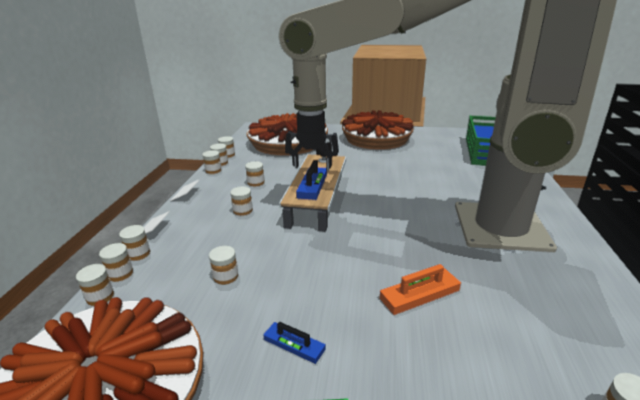

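>>> step_arm --plan '[0, 0, -0.04, 0, 0, 0, -0.1, 0]'

```text
time: 9.18
ee_pos: [0.5223, -0.0381, 0.2165]
orientation: [-2.267, -2.169, 0.005]
wrist_force: [0.3, 0.8, 0.2]
opening: 0.0852
```

```bash
python3 -c "
from h import *
go(.515,-.229,.2,.705)"
```

```text
t 9.18 pos [ 0.5223 -0.0381  0.2165] yaw 1.527 tilt 0.0052 F [0.33 0.79 0.16] T [-0.002 -0.049  0.009] open 0.0852
shift [-0.1911  0.0012  0.0163] turn 0.822 rows 4.0 5.0
```

>>> step_arm --plan '[-0.038, 0, 0, 0.164, -0.076, 0, 0, 0.329, -0.115, 0, 0, 0.493, -0.153, 0, 0, 0.658, -0.191, 0.001, 0, 0.822]'

```text
time: 9.8
ee_pos: [0.5165, -0.2305, 0.2178]
orientation: [2.951, 1.076, 0.0]
wrist_force: [0.0, 0.0, -0.8]
opening: 0.0854
```

```bash
python3 -c "
from h import *
go(.515,-.229,.100,.705)
c=snap('top','t5.png');print([(d['uv'],d['p']) for d in r.look_for('bubble',c)])
i=cv2.imread('pics/t5.png')
cv2.imwrite('pics/t5b.png',cv2.resize(i[120:240,310:510],None,fx=4,fy=4,interpolation=2))
c=snap('side','s5.png')"
```

```text
t 9.8 pos [ 0.5165 -0.2305  0.2178] yaw 0.699 tilt 0.0003 F [ 0.05  0.01 -0.84] T [ 0.05   0.015 -0.044] open 0.0854
shift [-0.0002 -0.0021  0.1178] turn -0.006 rows 2.0 1.0
[]
```

View pics/t5b.png

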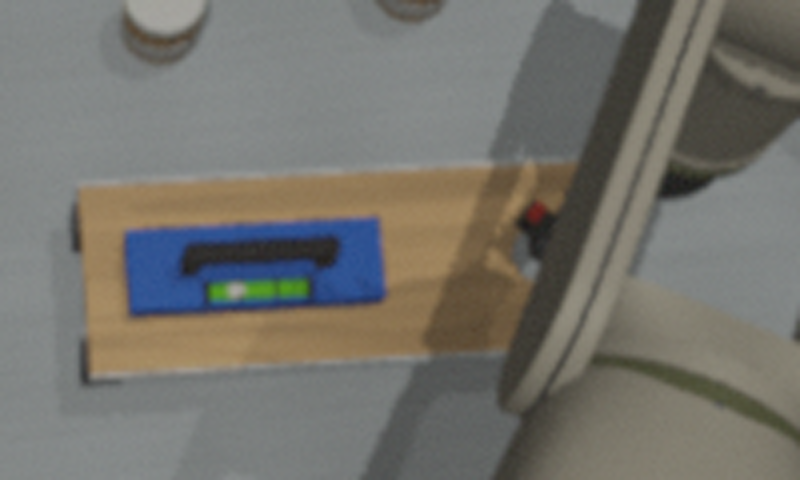

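View pics/s5.png

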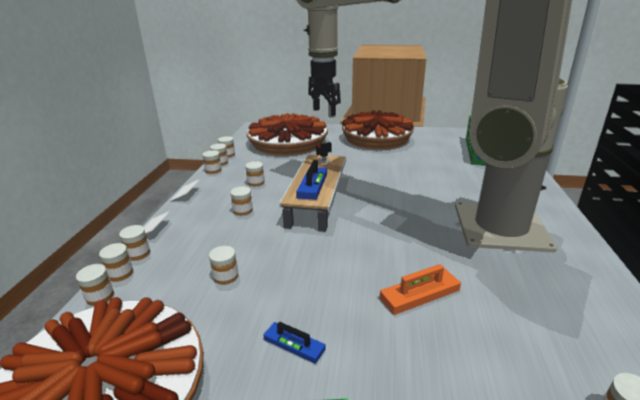

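>>> step_arm --plan '[-0.001, -0.001, 0.04, 0, -0.001, -0.001, 0.08, 0, -0.001, -0.001, 0.105, 0, -0.001, -0.001, 0.117, 0, -0.001, -0.001, 0.117, 0]'

```text
time: 10.58
ee_pos: [0.515, -0.2283, 0.1004]
orientation: [-2.947, -1.086, 0.001]
wrist_force: [-0.0, 0.4, 0.9]
opening: 0.0857
```

```bash
python3 -c "
from h import *
go(.515,-.229,.100,.705)
c=snap('side','s6.png')
i=cv2.imread('pics/s6.png')
cv2.imwrite('pics/s6b.png',cv2.resize(i[70:230,240:400],None,fx=3.7,fy=3.7,interpolation=2))"
```

```text
t 10.57 pos [ 0.515  -0.2283  0.1004] yaw 0.706 tilt 0.0013 F [-0.03  0.44  0.86] T [-0.002 -0.026  0.022] open 0.0857
shift [-0.0004  0.0005  0.0004] turn 0.001 rows 1.0 1.0
```

View pics/s6b.png

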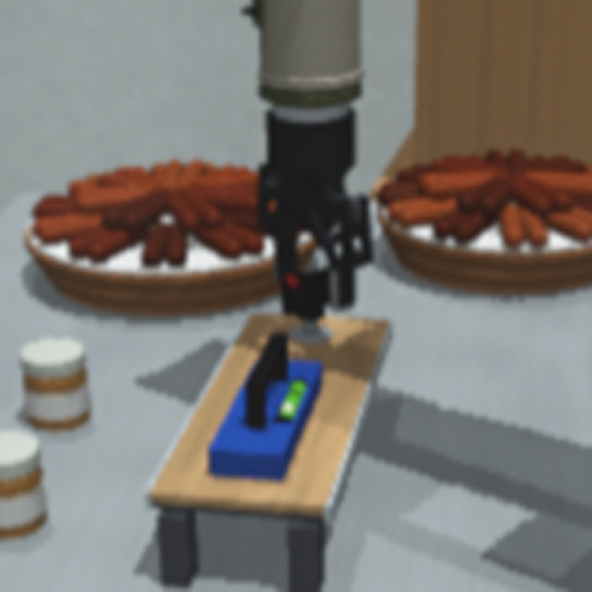

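>>> step_arm --plan '[0, 0, 0, 0, 0, 0, 0, 0, 0, 0, 0, 0, 0, 0, 0, 0, 0, 0, 0, 0]' --jaw 255

```text
time: 11.25
ee_pos: [0.5176, -0.2321, 0.102]
orientation: [2.942, 1.081, 0.006]
wrist_force: [10.9, -13.7, -8.6]
opening: 0.0116
```

```bash
python3 -c "
from h import *
go(.515,-.229,.100,.705)"
```

```text
t 11.25 pos [ 0.5176 -0.2321  0.102 ] yaw 0.704 tilt 0.0082 F [ 10.92 -13.68  -8.57] T [-1.834 -1.558 -0.012] open 0.0116
shift [ 0.     -0.0041  0.0019] turn -0.001 rows 1.0 1.0
```

>>> step_arm --plan '[0, 0.0048, 0, 0, 0, 0.0048, 0, 0]'

```text
time: 11.5
ee_pos: [0.5179, -0.2324, 0.1019]
orientation: [-2.947, -1.083, 0.001]
wrist_force: [-6.7, 4.3, 11.7]
opening: 0.012
```

```bash
python3 -c "
from h import *
go(.515,-.229,.100,.705)"
```

```text
t 11.5 pos [ 0.5179 -0.2324  0.1019] yaw 0.705 tilt 0.002 F [-6.72  4.34 11.72] T [ 0.941  1.313 -0.048] open 0.012
shift [ 0.     -0.0044  0.0019] turn -0.0 rows 1.0 1.0
```

>>> step_arm --plan '[0, -0.0013, -0.0005, 0.15, 0, -0.0013, -0.001, 0.3, 0, -0.0013, -0.001, 0.45, 0, -0.0013, -0.001, 0.6, 0, -0.0013, -0.001, 0.75]'

```text
time: 12.12
ee_pos: [0.5178, -0.2321, 0.1019]
orientation: [3.14, -0.079, 0.001]
wrist_force: [2.8, -1.7, -1.9]
opening: 0.0124
```

```bash
cat > bub.py <<'E'
from h import *
import sys
go(.515,-.229,.100,.705)
c=snap('top',sys.argv[1]); i=cv2.imread('pics/'+sys.argv[1])
cv2.imwrite('pics/z'+sys.argv[1],cv2.resize(i[165:205,330:420],None,fx=8,fy=8,interpolation=cv2.INTER_CUBIC))
E
python3 bub.py t7.png
```

```text
t 12.12 pos [ 0.5178 -0.2321  0.1019] yaw -0.05 tilt 0.0009 F [ 2.84 -1.7  -1.94] T [-0.023 -0.371  0.164] open 0.0124
shift [-0.003  -0.003   0.0019] turn -0.755 rows 1.0 5.0
```

View pics/zt7.png

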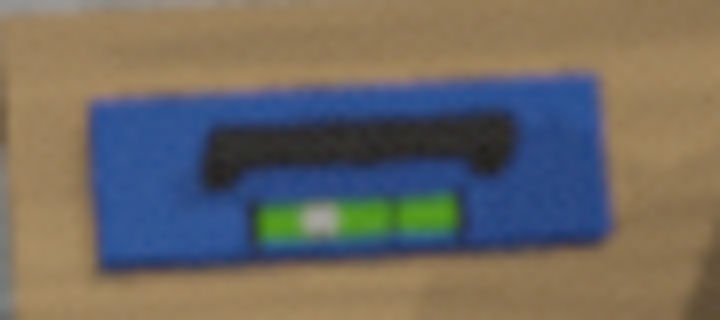

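>>> step_arm --plan '[0, 0, 0, 0.13, 0, 0, 0, 0.26, 0, 0, 0, 0.4, 0, 0, 0, 0.4, 0, 0, 0, 0.4]'

```text
time: 12.8
ee_pos: [0.5179, -0.2321, 0.1019]
orientation: [3.065, -0.688, 0.002]
wrist_force: [4.5, -2.7, -2.2]
opening: 0.0119
```

>>> step_arm --plan '[0, 0, 0, 0, 0, 0, 0, 0, 0, 0, 0, 0, 0, 0, 0, 0, 0, 0, 0, 0]'

```text
time: 13.42
ee_pos: [0.5179, -0.2321, 0.102]
orientation: [3.065, -0.688, 0.002]
wrist_force: [3.9, -3.9, -2.2]
opening: 0.012
```

>>> step_arm --plan '[0, 0, 0, 0, 0, 0, 0, 0, 0, 0, 0, 0, 0, 0, 0, 0, 0, 0, 0, 0]'

```text
time: 14.05
ee_pos: [0.5179, -0.2321, 0.1019]
orientation: [3.065, -0.688, 0.002]
wrist_force: [4.3, -3.2, -2.2]
opening: 0.0118
```

>>> step_arm --plan '[0, 0, 0, 0, 0, 0, 0, 0, 0, 0, 0, 0, 0, 0, 0, 0, 0, 0, 0, 0]'

```text
time: 14.68
ee_pos: [0.5179, -0.2321, 0.102]
orientation: [3.065, -0.689, 0.002]
wrist_force: [5.3, -3.9, -2.6]
opening: 0.0123
```

```bash
python3 bub.py t8.png
```

```text
t 14.68 pos [ 0.5179 -0.2321  0.102 ] yaw -0.442 tilt 0.0012 F [ 5.27 -3.93 -2.55] T [-0.201 -0.806 -0.066] open 0.0123
shift [-0.004  -0.0016  0.002 ] turn -1.147 rows 1.0 7.0
```

View pics/zt8.png

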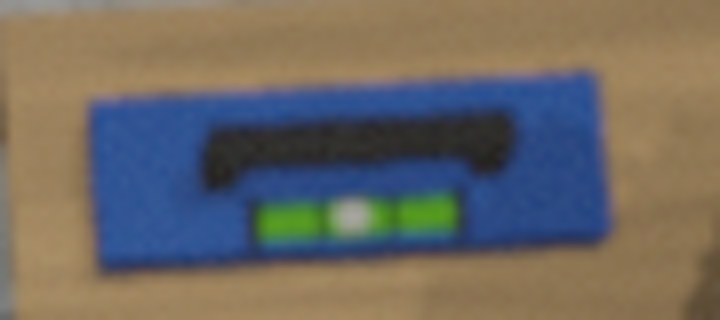

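>>> step_arm --plan '[0, 0, 0, 0.1, 0, 0, 0, 0.2, 0, 0, 0, 0.2, 0, 0, 0, 0.2, 0, 0, 0, 0.2]'

```text
time: 15.35
ee_pos: [0.518, -0.2321, 0.102]
orientation: [2.981, -0.991, 0.002]
wrist_force: [4.7, -2.5, -2.4]
opening: 0.0119
```

>>> step_arm --plan '[0, 0, 0, 0, 0, 0, 0, 0, 0, 0, 0, 0, 0, 0, 0, 0, 0, 0, 0, 0]'

```text
time: 15.98
ee_pos: [0.518, -0.2321, 0.102]
orientation: [2.981, -0.991, 0.002]
wrist_force: [4.3, -2.7, -2.0]
opening: 0.012
```

>>> step_arm --plan '[0, 0, 0, 0, 0, 0, 0, 0, 0, 0, 0, 0, 0, 0, 0, 0, 0, 0, 0, 0]'

```text
time: 16.6
ee_pos: [0.5179, -0.2321, 0.102]
orientation: [2.981, -0.991, 0.002]
wrist_force: [4.8, -2.8, -3.0]
opening: 0.0117
```

```bash
cat >> bub.py <<'E'
z=cv2.imread('pics/z'+sys.argv[1]).astype(float)[200:232]
w=np.clip(z[:,:,2].mean(0)-70,0,None); w[:255]=0;w[465:]=0
x=np.arange(720);print('bubble centroid',(w*x).sum()/w.sum())
g=z[:,:,1].mean(0)
e=np.where(g[200:500]>g[255:460].max()*0.6)[0]+200;print('green ends',e.min(),e.max(),(e.min()+e.max())/2)
for a,b in((310,340),(380,405)): print('line',a+np.argmin(g[a:b]),round(g[a:b].min()))
E
python3 bub.py t9.png
```

```text
t 16.6 pos [ 0.5179 -0.2321  0.102 ] yaw -0.642 tilt 0.0012 F [ 4.77 -2.82 -2.98] T [-0.249 -0.899 -0.164] open 0.0117
shift [-0.0042 -0.0007  0.002 ] turn -1.347 rows 1.0 8.0
bubble centroid 360.54976605699704
green ends 259 455 357.0
line 322 111
line 394 113
```

View pics/zt9.png

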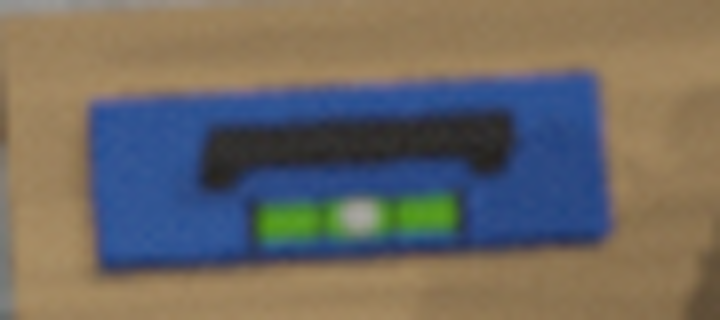

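>>> step_arm --plan '[0, 0, 0, 0, 0, 0, 0, 0, 0, 0, 0, 0, 0, 0, 0, 0]' --jaw 0

```text
time: 17.15
ee_pos: [0.5174, -0.2317, 0.1018]
orientation: [-2.98, 0.995, 0.0]
wrist_force: [-0.1, -0.3, 0.2]
opening: 0.0829
```

>>> step_arm --plan '[0, 0, -0.03, 0, 0, 0, -0.08, 0, 0, 0, -0.115, 0, 0, 0, -0.115, 0]'

```text
time: 17.65
ee_pos: [0.5194, -0.2329, 0.2211]
orientation: [2.978, -0.995, 0.011]
wrist_force: [-0.1, -0.5, -1.0]
opening: 0.0853
```

```bash
python3 bub.py t10.png; python3 - <<'E'
from h import *
c=r.camera('top')
f=lambda p:np.array(p)/8+[330,165]-.44
P=[onz(c,f(p),.104) for p in [(92,102),(597,75),(610,240),(103,268)]]
P=np.array(P);print(P.round(4),P.mean(0)); d=P[0]+P[3]-P[1]-P[2];print(np.arctan2(d[1],d[0]))
print([onz(c,f(p),.142) for p in [(213,140),(510,124)]])
go(*P.mean(0)[:2],.19,1.531)
E
```

```text
t 17.65 pos [ 0.5194 -0.2329  0.2211] yaw -0.645 tilt 0.0071 F [-0.1  -0.51 -1.  ] T [-0.052 -0.014 -0.003] open 0.0853
shift [-0.0067 -0.0003  0.1211] turn -1.35 rows 2.0 8.0
bubble centroid 356.37973887353473
green ends 259 454 356.5
line 322 112
line 394 113
[[ 0.5529  0.0473  0.104 ]
 [ 0.5461 -0.1198  0.104 ]
 [ 0.4903 -0.1166  0.104 ]
 [ 0.497   0.0495  0.104 ]] [ 0.52158318 -0.03490053  0.104     ]
1.5305000578488022
[array([0.52697486, 0.01267624, 0.142     ]), array([ 0.52313099, -0.0823064 ,  0.142     ])]
t 17.75 pos [ 0.5175 -0.2318  0.2168] yaw -0.645 tilt 0.0005 F [ 0.54  0.14 -1.25] T [-0.018  0.006 -0.018] open 0.0855
shift [-0.1152 -0.1598  0.0268] turn -2.176 rows 4.0 12.0
```

View pics/zt10.png

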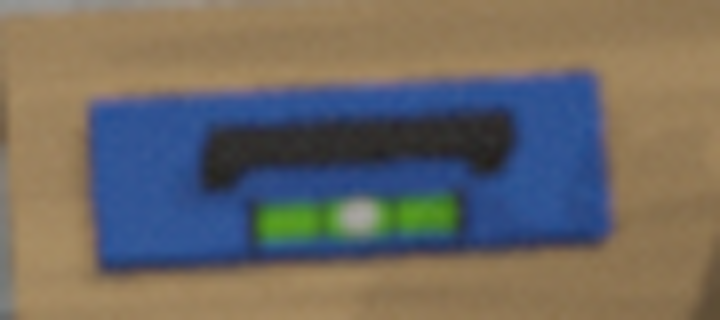

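>>> step_arm --plan '[-0.028, -0.04, 0.0, -0.13, -0.057, -0.08, 0.0, -0.26, -0.086, -0.12, 0.0, -0.39, -0.114, -0.16, 0.0, -0.52, -0.114, -0.16, 0.0, -0.645]' --jaw 255

```text
time: 18.38
ee_pos: [0.5215, -0.0319, 0.2147]
orientation: [-3.14, -0.013, 0.005]
wrist_force: [-0.0, -0.4, -0.9]
opening: -0.0003
```

```bash
python3 -c "
from h import *
go(.5235,-.036,.155,-.04)
snap('side','s11.png')"
```

```text
t 18.38 pos [ 0.5215 -0.0319  0.2147] yaw 0.008 tilt 0.0035 F [-0.04 -0.38 -0.87] T [-0.04   0.026  0.009] open -0.0003
shift [0.0022 0.0042 0.0597] turn 0.048 rows 1.0 1.0
```

View pics/s11.png

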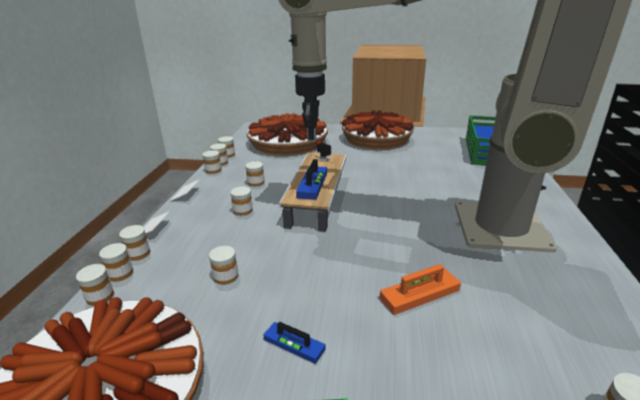

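Shut fingers are above the rail (rail at about (310,172)). I'll go down.

>>> step_arm --plan '[0.002, 0.004, 0.02, 0.048, 0.002, 0.004, 0.04, 0.048, 0.002, 0.004, 0.055, 0.048, 0.002, 0.004, 0.06, 0.048, 0.002, 0.004, 0.06, 0.048]'

```text
time: 19.05
ee_pos: [0.5244, -0.0394, 0.1565]
orientation: [-3.141, 0.076, 0.001]
wrist_force: [0.1, -0.3, 0.9]
opening: -0.0001
```

>>> step_arm --plan '[0, 0, 0.003, 0, 0, 0, 0.006, 0, 0, 0, 0.006, 0]'

```text
time: 19.42
ee_pos: [0.5246, -0.0394, 0.1508]
orientation: [3.141, -0.076, -0.0]
wrist_force: [0.1, -0.4, -0.8]
opening: -0.0002
```

```bash
python3 -c "
from h import *
go(.5235,-.036,.145,-.04)
snap('side','s12.png')
i=cv2.imread('pics/s12.png')
cv2.imwrite('pics/s12b.png',cv2.resize(i[70:230,240:400],None,fx=3.7,fy=3.7,interpolation=2))"
```

```text
t 19.43 pos [ 0.5246 -0.0394  0.1508] yaw -0.048 tilt 0.0 F [ 0.14 -0.41 -0.76] T [-0.007 -0.001  0.042] open -0.0002
shift [-0.0012 -0.0033  0.0058] turn -0.008 rows 1.0 1.0
```

View pics/s12b.png

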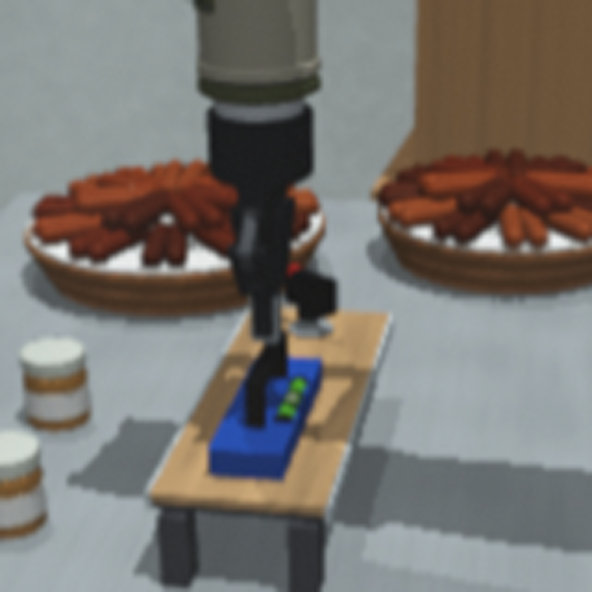

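>>> step_arm --plan '[-0.001, -0.003, 0.002, 0, -0.001, -0.003, 0.004, 0, -0.001, -0.003, 0.004, 0]'

```text
time: 19.85
ee_pos: [0.5236, -0.0363, 0.1465]
orientation: [-3.141, 0.075, 0.001]
wrist_force: [0.3, 0.6, 0.8]
opening: 0.0004
```

>>> step_arm --plan '[0, 0, 0.001, 0, 0, 0, 0.0015, 0, 0, 0, 0.0015, 0]'

```text
time: 20.23
ee_pos: [0.5237, -0.0364, 0.1453]
orientation: [-3.141, 0.076, 0.0]
wrist_force: [1.1, -0.3, 0.0]
opening: 0.0
```

>>> step_arm --plan '[0, 0, 0.001, 0, 0, 0, 0.0015, 0, 0, 0, 0.0015, 0]'

```text
time: 20.6
ee_pos: [0.5237, -0.0364, 0.1437]
orientation: [-3.141, 0.076, 0.0]
wrist_force: [0.0, 0.9, -0.2]
opening: 0.0
```

>>> step_arm --plan '[0, 0, 0.001, 0, 0, 0, 0.001, 0]'

```text
time: 20.85
ee_pos: [0.5237, -0.0364, 0.1427]
orientation: [-3.141, 0.076, 0.0]
wrist_force: [0.4, 0.8, -0.7]
opening: 0.0002
```

>>> step_arm --plan '[0, 0, 0.001, 0, 0, 0, 0.001, 0]'

```text
time: 21.1
ee_pos: [0.5237, -0.0364, 0.1416]
orientation: [-3.141, 0.076, 0.0]
wrist_force: [0.9, 0.5, -0.3]
opening: -0.0001
```

>>> step_arm --plan '[0, 0, 0.0007, 0, 0, 0, 0.0007, 0]'

```text
time: 21.35
ee_pos: [0.5238, -0.0364, 0.1411]
orientation: [-3.141, 0.076, -0.0]
wrist_force: [0.6, 0.9, -0.2]
opening: -0.0002
```

>>> step_arm --plan '[0, 0, 0.0007, 0, 0, 0, 0.0007, 0]'

```text
time: 21.6
ee_pos: [0.5239, -0.0364, 0.141]
orientation: [3.141, -0.076, 0.001]
wrist_force: [-1.7, 0.4, 5.0]
opening: -0.0
```

>>> step_arm --plan '[0, 0, 0.0004, 0, 0, 0, 0.0004, 0]'

```text
time: 21.85
ee_pos: [0.524, -0.0365, 0.1409]
orientation: [3.14, -0.076, 0.001]
wrist_force: [-4.4, 0.5, 7.6]
opening: -0.0
```

>>> step_arm --plan '[0, 0, 0.0003, 0, 0, 0, 0.0003, 0, 0, 0, 0.0003, 0]'

```text
time: 22.22
ee_pos: [0.5241, -0.0365, 0.1408]
orientation: [3.14, -0.076, 0.001]
wrist_force: [-4.6, -0.1, 9.6]
opening: -0.0001
```

>>> step_arm --plan '[0, 0, 0, 0, 0, 0, 0, 0, 0, 0, 0, 0, 0, 0, 0, 0, 0, 0, 0, 0]'

```text
time: 22.85
ee_pos: [0.524, -0.0365, 0.1408]
orientation: [3.14, -0.076, 0.001]
wrist_force: [-3.4, 0.4, 9.0]
opening: -0.0003
```

```bash
python3 bub.py t13.png; python3 -c "
from h import *
snap('side','s13.png')
i=cv2.imread('pics/s13.png')
cv2.imwrite('pics/s13b.png',cv2.resize(i[140:210,270:350],None,fx=8,fy=8,interpolation=2))"
```

```text
t 22.85 pos [ 0.524  -0.0365  0.1408] yaw -0.048 tilt 0.0009 F [-3.41  0.4   8.99] T [0.005 0.732 0.037] open -0.0003
shift [0.0002 0.1927 0.0409] turn -0.753 rows 4.0 5.0
bubble centroid 306.4423291817018
green ends 248 499 373.5
line 339 115
line 387 81
```

View pics/zt13.png

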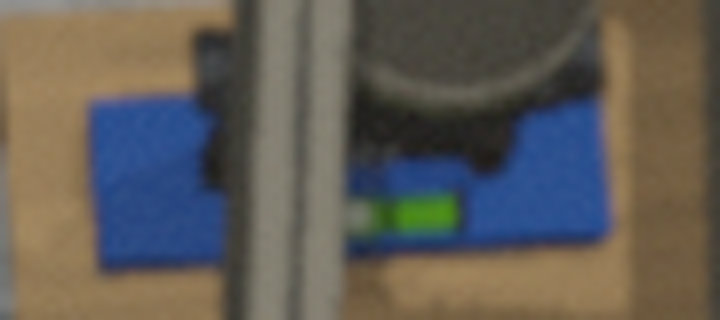

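View pics/s13b.png

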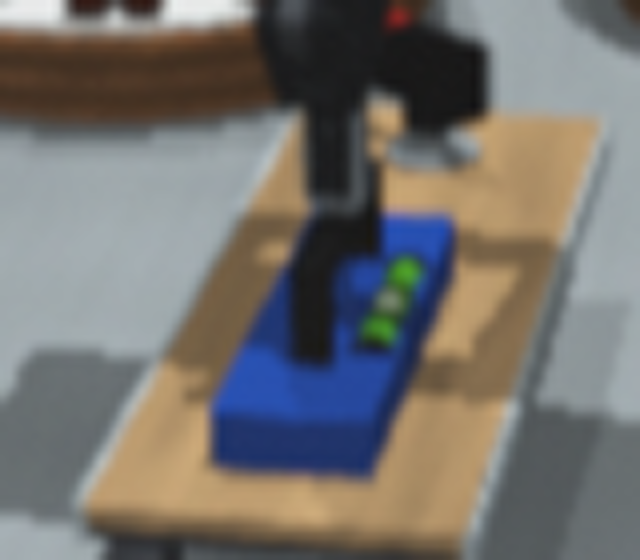

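>>> step_arm --plan '[0, 0, 0.0003, 0, 0, 0, 0.0003, 0, 0, 0, 0.0003, 0, 0, 0, 0.0003, 0, 0, 0, 0.0003, 0]'

```text
time: 23.58
ee_pos: [0.5241, -0.0365, 0.1408]
orientation: [3.14, -0.076, 0.002]
wrist_force: [-5.4, 0.2, 10.2]
opening: 0.0004
```

>>> step_arm --plan '[0, 0, 0, 0, 0, 0, 0, 0, 0, 0, 0, 0, 0, 0, 0, 0, 0, 0, 0, 0]'

```text
time: 24.2
ee_pos: [0.5241, -0.0365, 0.1408]
orientation: [3.14, -0.076, 0.002]
wrist_force: [-4.0, -0.0, 10.6]
opening: 0.0001
```

>>> step_arm --plan '[0, 0, 0, 0, 0, 0, 0, 0, 0, 0, 0, 0, 0, 0, 0, 0, 0, 0, 0, 0]'

```text
time: 24.82
ee_pos: [0.5241, -0.0365, 0.1408]
orientation: [3.14, -0.076, 0.002]
wrist_force: [-5.0, 0.6, 11.2]
opening: -0.0002
```

```bash
python3 bub.py t14.png; python3 - <<'E'
import cv2
for f in('t10','t14'):
    z=cv2.imread(f'pics/z{f}.png').astype(float)[203:228]; print(f,[int(v) for v in z[:,350:405:4,2].mean(0)],[int(v) for v in z[:,350:405:4,0].mean(0)])
E
```

```text
t 24.82 pos [ 0.5241 -0.0365  0.1408] yaw -0.048 tilt 0.0011 F [-5.04  0.57 11.2 ] T [0.005 0.789 0.012] open -0.0002
shift [1.000e-04 1.927e-01 4.080e-02] turn -0.753 rows 4.0 5.0
bubble centroid 306.75947180485997
green ends 248 499 373.5
line 339 116
line 386 83
t10 [151, 155, 158, 158, 153, 145, 128, 111, 90, 78, 67, 65, 67, 73] [143, 147, 150, 149, 143, 134, 112, 91, 66, 52, 42, 42, 40, 40]
t14 [102, 105, 105, 103, 95, 86, 71, 60, 51, 49, 49, 52, 58, 64] [93, 96, 95, 93, 83, 72, 56, 44, 35, 35, 34, 34, 34, 34]
```

View pics/zt14.png

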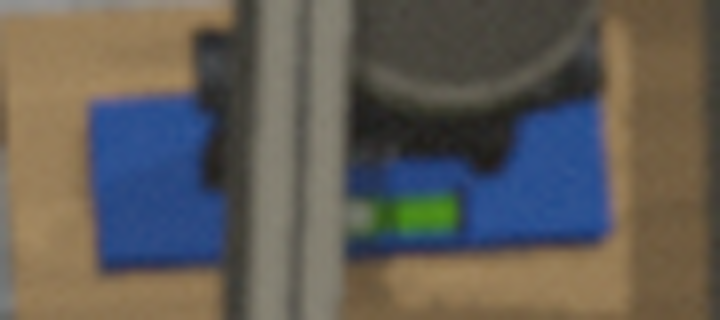

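```bash
python3 -c "
from h import *
print(r.finish_job()); s=r.state();print(s['time'],s['wrist_force'].round(2))"
```

```text
the job is handed in; nothing more can be done
None
the job is handed in; nothing more can be done
```

The job is handed in at about 25 s: the level is on the shelf, its bubble is between the lines, and the arm is pressing it down. The hand-in gave no verdict.

- **Level placed:** I lifted the large blue level by its rail and laid it along the shelf. Its middle is about 6 mm from the marked spot and its direction within about 0.001 rad of the shelf's. I then let go with the bubble about 16 mm off centre.
- **Shelf levelled:** I turned the wing knob clockwise by about 1.35 rad. After I released the knob, the bubble was centred between the lines to within about 1 mm.
- **Pressing:** The shut fingers push on top of the rail with about 11 N down, steady over the last second. With the level's own weight that is about 15–16 N on the shelf. There is also a sideways force of about 5 N.

**Last check:** In the final top picture the arm hid the left half of the vial. I judged the bubble by its right edge, which had moved less than 1 mm from the centred position. The side picture, taken about 2 s earlier at 9 N, also showed it centred. I planned no contact with the jars and saw none.

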